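# Backing panel in, then show the column plunger to the inspection camera

## Task

First take the tall white panel out of the rack and lower it, without dropping it, into the slot of the camera rig until it stands fully home, and let go of it. Then lift the plunger out of the column and hold it upright in the air midway between the lens and the panel, with its head and steel nipple level with the lens and on its axis and the nipple pointing straight at the lens; the program finishes while holding it there, still and touching nothing else. Leave the short panel, the funnel and the flask where they are.

Things in the scene. Friction and masses are not known exactly. Their poses are not given: they have to be found in the camera images.
- panel_center (a point): Tall panel: loose plain white plastic plate 130 mm tall, 110 wide, 8 thick, about 0.13 kg. It starts upright in the rack, its lowest 45 mm in a slot 10 mm wide. This point is its centre, 65 mm above its lower edge. Axes: x through the thickness, y along the width, z up. Both faces are alike.
- short_panel_center (a point): Short panel, not wanted: same plate but only 80 mm tall, upright in the rack's other slot 48 mm away (centre to centre); its top stands 50 mm lower than the tall one's. This point is its centre. To be left in place.
- rack: Grey fixed block 96 x 136 x 51 mm (height) with two parallel slots for panels; origin at the centre of its underside on the table, slots along its y, tall panel in the slot 24 mm towards its +x, short one 24 mm towards its -x. Slot floors 6 mm above the table.
- slot (a point): Centre of the floor of the camera rig's slot, 18 mm above the table. Slot 11 mm wide (x), 116 long (y), 35 deep, its mouth flared to 19 mm over the top 7 mm, in an aluminium block 44 x 136 mm whose top is 53 mm above the table. Fully home, the panel's centre is 65 mm above this point. Axes: x along the lens axis, from lens to slot; y along the slot; z up.
- lens (a point): Centre of the camera's lens front on the rig, 135 mm above the table, 190 mm from the slot's middle. Its x axis is the lens axis, level, pointing from the lens to the slot; z up. The camera body lies behind it (-x), 52 mm wide, its top 161 mm above the table. Midway to the panel is 95 mm from the lens.
- rig: The whole camera rig, fixed: aluminium base plate 330 x 136 x 12 mm with the grey camera on a post at one end and the slotted block at the other. Origin on the table under the middle between lens and slot; x from lens to slot.
- plunger_head (a point): Centre of the plunger's black oblong head: 40 mm high, 56 long with rounded ends, 36 across its two flats (grip there). x to the nipple, y across the flats, z up. Below it: collar 52 mm diameter (top 20 mm below this point, underside 26, resting on the column), stem 20 mm, foot 34 mm diameter ending 84 mm below this point. Loose, upright in the column, 0.13 to 0.23 kg.
- plunger_port (a point): Tip of the small steel nipple (13 mm and then 10 mm diameter, 15 mm long) that stands out level from one rounded end of the plunger's head, at mid-height of the head, 43 mm from its centre along +x.
- column: Packing column, fixed: aluminium base and top plate 112 mm in diameter joined by rods round a clear tube, top plate 100 mm above the table with a hole of 41 mm for the plunger's foot. Origin at the centre of its underside on the table, on the hole's axis. The foot reaches 58 mm down from the top plate, so the plunger must rise 58 mm to be out.
- funnel_center (a point): Steel funnel upside down, 100 mm across, 120 mm tall; its centre. To be left in place.
- flask_center (a point): Amber bottle with a white cap, 68 mm diameter, 150 mm tall; its centre. To be left in place.
Things that resemble listed ones, but are neither listed nor needed, are in the scene too. Leave any orange or turquoise look-alike of the part that bears panel_center alone.

How it is judged (in metres and radians):
On the way, in this order (a step that is already met when the one before it is completed fails the run):
1. the tall panel stands fully home in the rig's slot, let go (x of panel_center in the frame of slot between -0.008 and 0.008 m and y of panel_center in the frame of slot between -0.008 and 0.008 m and z of panel_center in the frame of slot below 0.0685 m and angle between panel_center's own z axis and vertical below 0.12 rad and angle between the x axis of panel_center and the x axis of slot, either way round below 0.12 rad and contact force between panel and the arm below 0.1 N and contact force between panel and the fingers below 0.1 N), for 0.3 s.
2. the plunger is lifted clear out of the column (z of plunger_head in the frame of column above 0.19 m and contact force between plunger and the fingers above 0.5 N), for 0.1 s.
At the end, for the whole second after the job is handed in: Panel home in the rig slot (within 3.5 mm of the floor, 7 deg), untouched. Plunger held still by the fingers alone: head 80 to 110 mm before the lens, head and nipple tip within 10 mm of the lens axis, nipple to the lens within 10 deg, upright within 8 deg (all of step 1 and x of plunger_head in the frame of lens between 0.08 and 0.11 m and y of plunger_head in the frame of lens between -0.01 and 0.01 m and z of plunger_head in the frame of lens between -0.01 and 0.01 m and y of plunger_port in the frame of lens between -0.01 and 0.01 m and z of plunger_port in the frame of lens between -0.01 and 0.01 m and x of plunger_port in the frame of lens below 0.07 m and angle between plunger_head's own z axis and vertical below 0.14 rad and angle between the x axis of plunger_head and the x axis of lens, either way round below 0.17 rad and contact force between plunger and the fingers above 1 N and contact force between plunger and rig below 0.05 N and contact force between plunger and column below 0.05 N and contact force between plunger and panel below 0.05 N and contact force between plunger and rack below 0.05 N and linear speed of each of plunger, panel below 0.02 m/s); the arm keeps its last pose, push and grip.
It fails at once if another loose thing (short panel, funnel or flask) is moved by more than 30 mm (distance of any of short_panel_center, funnel_center, flask_center from where it was at the start of the episode above 0.03 m).
It fails at once if the tall panel is dropped (falls free by more than about 8 mm) (contact force between panel and the fingers below 0.02 N and linear speed of panel above 0.4 m/s).
It also fails if it takes over 67 s, if anything falls off the work surface, if the arm or the gripper's body presses on something with over 40 N, if the wrist force passes 120 N, or if a joint passes its speed limit or range.

## Robot

A 6-joint arm with a two-finger parallel gripper is mounted at the origin on the work surface. World frame = base frame: x ahead of the robot, y to its left, z up, the work surface at z = 0. Lengths are in mm, angles in rad, forces in N, time in s.
With the tool pointing down it reaches from about 350 to 875 mm from the base axis. Payload 4.2 kg.
Tool frame: the origin (TCP) lies midway between the tips of the shut fingers; the grasp point (between the pads) lies 19 mm behind it (manip.tcp_to_grasp is the z of the grasp point in the tool frame, in mm); z points along the fingers, y is the line along which they close (so a half turn about z gives the same grasp; the last joint's range is limited). The gripper opens to 87 mm and grips with 3 to 60 N. Pads are 19 mm wide; open, the fingers measure 117 mm over their backs; the gripper's body (75 mm by 190 mm) begins 51 mm behind the grasp point.
Start: joints at [1.36, 0.385, 0.008, 0, -1.194, -0.259], TCP at [282.909, 557.281, 222.55] pointing down, gripper open.
Joint ranges: [-3.14, 3.14], [-1.21, 2.06], [-1.07, 1.41], [-3.16, 2.05], [-2.99, -0.16], [-3.1, 3.1]. Speed limits (rad/s): [2.79, 2.79, 3.14, 3.14, 3.14, 3.14].

## Interface

Orientations are given as a rotation vector (axis times angle).
In Python, from plant import manip, get_image, camera_info gives the robot as it stands.
- The arm moves only by the tool arm_command, never from a script. Its argument "plan" is a list of rows, each a list of 7 numbers: the shift along the tool's x, y, z in m, then the turn, a rotation vector about the tool's x, y, z in rad, then the opening in per cent of the stroke, from 0 (shut) to 100 (fully open). In form: [[tx, ty, tz, ax, ay, az, gripper], ...]. A call has 1 to 10 rows; each row shifts and turns the commanded pose from where the row before left it, along the tool's axes as they then stand; what a row does not reach is not made up. A row lasts 1/8 s, in which the tool goes at most 62.5 mm and 10.7 degrees, less where a joint would pass 70% of its speed; a pose out of reach is approached as far as the arm can. A call is refused whole if a number of a shift passes 0.0625 or a number of a turn 0.188, either way. A call with a gripper value outside its range is refused whole. The fingers move at their own pace and stop on an object; the grip force is fixed at half the most. Time passes only in rows, so rows that do not move let the fingers close. It gives the time, the measured TCP pose, the force, the opening and the grip force at its end, in the units of the state.
- manip.read_state(): the state, without advancing time (a new reading comes with each control period).
- get_image(name): name is "side" or "top" or "wrist"; returns (picture, depth): 480x640x3 uint8, red, green, blue; 480x640 float32, mm along the optical axis (not along the pixel's ray), 0 where there is no reading.
- camera_info(name): a dict with "fx", "fy", "cx", "cy" (pixels), "rvec" (rotation vector, rad) and "tvec" (3), from world to camera coordinates, as OpenCV has them; the wrist camera has in their place "T_tool_cam" (4x4, takes a point from camera to tool coordinates, whose origin is the TCP and whose axes are the flange's). Camera axes: x right, y down, z forward; pixel columns grow to the right and rows downward; lengths in mm; the calibration is good to about 2 mm. The wrist camera is an equidistant fisheye: a pixel r from the principal point sees the ray r / f radians off the axis. A picture is of the moment at which its call begins: read the wrist's pose just before it. camera_info takes no time and is no camera call.
- manip.close_job(): hands the job in; it is judged then, once.
The state is a dict: "t": time; "joint_positions": joint angles; "joint_velocities": joint speeds; "effort": joint torques, N m; "position": TCP position; "orientation": TCP orientation; "contact_force": force on the tool from outside, world axes, zero at the start; "wrist_torque": the same for the moment, N m; "gripper_width": opening from 0.0 (shut) to 1.0 (fully open); "grasp_force": force on a finger pad.
Only numpy, scipy, OpenCV 4.12 (cv2) and the standard library are available. Lean on these libraries where they do the work, as an engineer would, in place of code of your own. Each camera call takes 0.05 s, during which the arm holds its last target. There are 200 camera calls.

## Working session

There is one attempt and no reset: what is moved stays moved. The work goes in short steps, Python scripts to look and compute and a tool call to move; the robot and the scene stay as the last step left them, time stands still between calls to the robot, and variables do not carry over. Pictures are saved under pics/ and viewed, at most 10 in all, crops included, and the job is handed in when it is done.

Besides the shell and the picture viewer there is one more tool, called after "Call:" as name(argument=value, ...), one argument or row to a line, values as JSON. arm_command: Moves the arm, as the interface text tells. Its arguments: {"type":"object","properties":{"plan":{"type":"array","items":{"type":"array","items":{"type":"number"}}}},"required":["plan"]}

```bash
mkdir -p pics; ls
cat > h.py <<'E'
import numpy as np, cv2
from plant import manip, get_image, camera_info
from scipy.spatial.transform import Rotation as R
def cloud(name):
    im,d=get_image(name); c=camera_info(name)
    v,u=np.mgrid[:480,:640]
    P=np.stack([(u-c['cx'])/c['fx']*d,(v-c['cy'])/c['fy']*d,d],-1)
    Rm=R.from_rotvec(np.ravel(c['rvec'])).as_matrix()
    W=(P-np.ravel(c['tvec']))@Rm
    W[d<=0]=np.nan
    return im,W
E
python3 - <<'E'
from h import *
for n in('top','side'):
    im,W=cloud(n); cv2.imwrite(f'pics/{n}.png',im[...,::-1]); np.savez(f'{n}.npz',im=im,W=W)
    print(camera_info(n))
print(manip.read_state(),manip.tcp_to_grasp); print(camera_info('wrist'))
E
```

```text
pics
{'fx': 460.6346306251699, 'fy': 460.6346306251699, 'cx': 318.81981684426586, 'cy': 239.3189994679811, 'rvec': array([ 2.16944837, -2.16395695,  0.06768401]), 'tvec': array([ -14.55990186,  489.11219245, 1169.01171066])}
{'fx': 575.144768111498, 'fy': 575.144768111498, 'cx': 320.5765889909481, 'cy': 241.5854693973401, 'rvec': array([ 0.85878546, -2.55748201,  1.06261004]), 'tvec': array([ 364.92446417,  288.43812914, 1460.85847751])}
{'t': 0.1, 'joint_positions': array([ 1.35960028e+00,  3.85456942e-01,  6.76884300e-03, -4.36246306e-04,
       -1.19399806e+00, -2.58590300e-01]), 'joint_velocities': array([-0.0024409 , -0.00182983,  0.00368802,  0.00209181,  0.00152231,
       -0.00035918]), 'effort': array([-6.43221956e-04, -3.91688633e+01,  1.87934750e+01,  4.23190758e+00,
        1.34448914e-02, -7.27861607e-05]), 'position': array([282.68185379, 556.81681315, 221.58500352]), 'orientation': array([ 3.05341642e+00, -7.30975114e-01, -5.66082934e-04]), 'contact_force': array([ 0.87834599, -0.00375312, -0.11055166]), 'wrist_torque': array([0.0959478 , 0.0328085 , 0.03981219]), 'grasp_force': 0.0, 'gripper_width': 1.0016896489127851} -18.700000000000003
{'fx': 371.64829954431775, 'fy': 371.64829954431775, 'cx': 318.4667904769031, 'cy': 240.97229686476842, 'T_tool_cam': array([[ 7.06973202e-04, -9.63082052e-01, -2.69207096e-01,
         7.38061693e+01],
       [ 9.99999535e-01,  5.04224367e-04,  8.22279349e-04,
        -3.86155536e-01],
       [-6.56181706e-04, -2.69207552e-01,  9.63081961e-01,
        -1.62485028e+02],
       [ 0.00000000e+00,  0.00000000e+00,  0.00000000e+00,
         1.00000000e+00]])}
```

View pics/top.png

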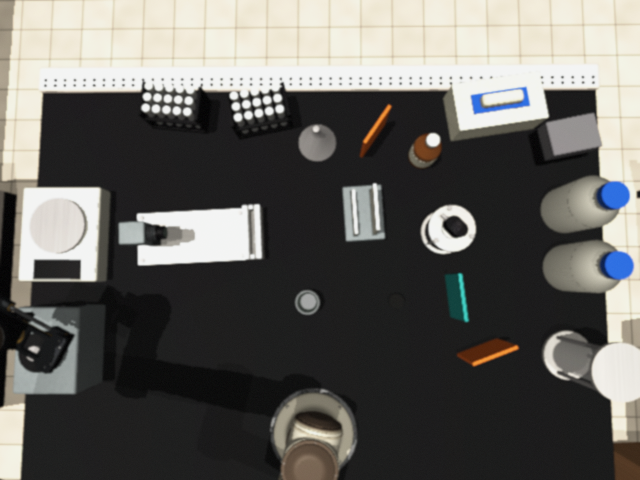

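View pics/side.png

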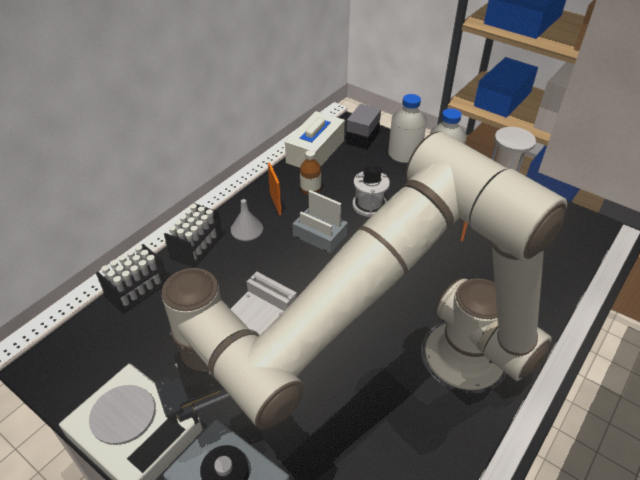

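The top view shows the rig at (137–262, 205–265), with its camera and lens at the left and the slot block at about u=252. The rack is at (363,212) with both panels, the column at (448,230) with the black plunger head near (457,227), the funnel at (317,143) and the flask at (425,150). Orange and turquoise decoys are nearby. In the side view the tall panel stands in the slot farther from the robot's left (image right, 325,210).

```bash
cat > m.py <<'E'
from h import *
D=np.load('top.npz');im,W=D['im'],D['W']; g=im.astype(int); hsv=cv2.cvtColor(im,cv2.COLOR_RGB2HSV)
def box(u0,u1,v0,v1):
    m=np.zeros((480,640),bool);m[v0:v1,u0:u1]=1;return m
def rect(n,m,fill=True):
    P=W[m][:,:2].astype(np.float32); (c,s,a)=cv2.minAreaRect(P); z=np.median(W[m][:,2])
    print(n,m.sum(),'c',np.round(c,1),'s',np.round(s,1),'a',round(a,2),'z',round(float(z),1))
Z=W[...,2]
print('table',np.nanmedian(Z[330:340,200:260]))
for lo,hi,n,b in[(6,20,'base',(130,270,195,275)),(47,60,'block',(235,270,195,275)),(150,172,'cam',(110,180,200,260)),
 (44,58,'rack',(335,390,175,250)),(125,145,'tall',(335,395,170,250)),(75,96,'short',(335,390,170,250)),
 (92,108,'coltop',(415,485,195,260)),(133,150,'head',(430,480,205,250)),(100,133,'headside',(430,480,205,250))]:
    m=box(*b)&(Z>lo)&(Z<hi); 
    k=cv2.morphologyEx(m.astype(np.uint8),cv2.MORPH_OPEN,np.ones((2,2),np.uint8))>0
    if k.sum()>3: rect(n,k)
c=np.hstack([cv2.resize(im[195:275,110:270],None,fx=4,fy=4,interpolation=2)[:,:400]*0+cv2.resize(im[195:275,170:270],(400,320),interpolation=2),cv2.resize(im[175:255,420:520],(400,320),interpolation=2)])
c2=np.hstack([cv2.resize(im[172:242,335:420],(400,280),interpolation=2),cv2.resize(im[200:270,105:190],(400,280),interpolation=2)])
cv2.imwrite('pics/c.png',np.vstack([c,c2])[...,::-1])
E
python3 m.py
```

```text
table 1.0716972662228883
base 4833 c [495.4 304.9] s [135.8 313.4] a 3.11 z nan
block 727 c [505.  155.5] s [134.7  41.9] a 4.07 z nan
cam 737 c [479.8 427.6] s [ 47.4 164. ] a 19.16 z nan
rack 1518 c [ 557.1 -130.4] s [140.7 103. ] a 3.72 z nan
tall 183 c [ 562.9 -155. ] s [122.5  19.8] a 3.68 z 136.0
short 153 c [ 554.9 -104.1] s [113.3  11.1] a 3.73 z nan
coltop 1229 c [ 556.1 -371.9] s [  0.4 105.6] a 174.44 z nan
head 339 c [ 507.2 -338.3] s [65.1 43.1] a 71.48 z 146.9
headside 766 c [ 508.9 -352.4] s [103.6 136.8] a 0.19 z nan
```

View pics/c.png

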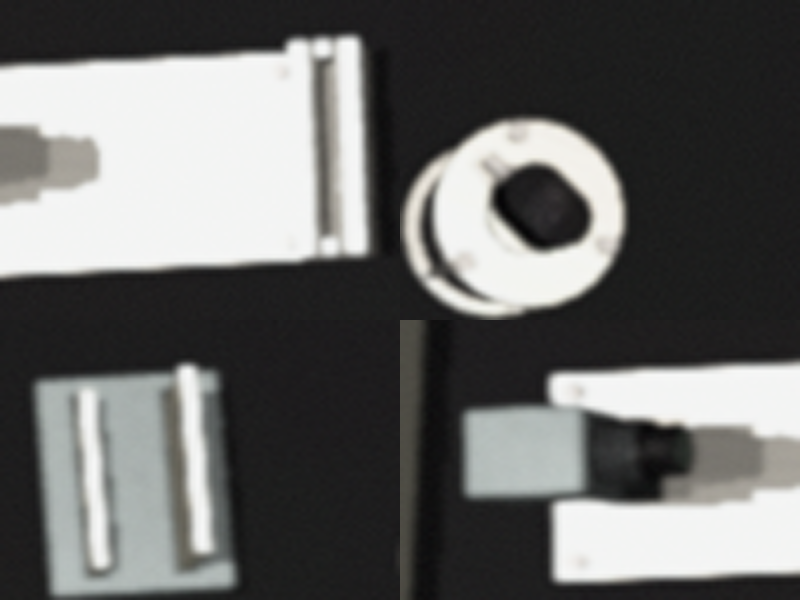

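The crops show the slot at crop (328,150). The nipple points up-left from the black head (490,165 against 540,205). The tall panel is the right-hand strip, and the lens barrel points right.

```bash
cat >> h.py <<'E'
def ray(name,uv,z):
    c=camera_info(name); uv=np.atleast_2d(np.asarray(uv,float))
    Rm=R.from_rotvec(np.ravel(c['rvec'])).as_matrix(); C=-Rm.T@np.ravel(c['tvec'])
    d=np.c_[(uv[:,0]-c['cx'])/c['fx'],(uv[:,1]-c['cy'])/c['fy'],np.ones(len(uv))]@Rm
    return (C+d*((z-C[2])/d[:,2])[:,None])[:,:2]
E
python3 - <<'E'
from h import *
D=np.load('top.npz');im,W=D['im'],D['W'];Z=W[...,2];v=im.max(2).astype(int)
def sub(m,b):
    k=np.zeros_like(m);k[b[2]:b[3],b[0]:b[1]]=m[b[2]:b[3],b[0]:b[1]];return k
def rect(n,m,z,sh=lambda x:x):
    nn,l,s,_=cv2.connectedComponentsWithStats(m.astype(np.uint8)); i=1+np.argmax(s[1:,4]); m=l==i
    c=max(cv2.findContours(m.astype(np.uint8),0,1)[0],key=len)[:,0]
    # centroid robust
    vv,uu=np.nonzero(m); P=ray('top',np.c_[uu,vv],z).astype(np.float32)
    r=cv2.minAreaRect(P); mu=P.mean(0); w,V=np.linalg.eigh(np.cov(P.T)); a=np.degrees(np.arctan2(V[1,1],V[0,1]))
    print(n,m.sum(),'mean',mu.round(1),'rect',np.round(r[0],1),np.round(r[1],1),round(r[2],2),'pca',round(a,2),'len',np.sqrt(12*w).round(1)); return P
rect('tall',sub((v>200),(370,392,172,240)),136)
rect('short',sub((v>200),(345,362,172,240)),86)
rect('head',sub(v<75,(438,470,212,240))&(Z>80),143)
P=rect('plate',sub((v>130)&(Z>90)&(Z<112),(415,485,195,260)),100)
h=cv2.convexHull(P)[:,0]; print('circle',cv2.minEnclosingCircle(h), cv2.fitEllipse(h))
B=rect('block',sub((v>130)&(Z>35),(240,270,195,270)),53)
rect('slotdark',sub((v<150),(244,258,208,256)),53)
rect('base',sub((v>150)&(Z<30),(140,245,195,270)),12)
rect('cam',sub((Z>140)&(v>130),(115,150,215,250)),161)
s=manip.read_state(); Rt=R.from_rotvec(s['orientation']).as_matrix(); print(s['position'],Rt.round(3))
print([c for c in [camera_info('top')]][0]['tvec'], -R.from_rotvec(camera_info('top')['rvec']).as_matrix().T@camera_info('top')['tvec'])
print(im[205:250:3,240:268,0])
E
```

```text
tall 153 mean [ 556.8 -149.4] rect [ 556.8 -149.4] [106.6   7.7] 3.82 pca -176.21 len [  7.8 109.7]
short 142 mean [ 554.8 -101.4] rect [ 553.6 -101.5] [109.1   8.8] 2.79 pca -176.42 len [  8.  111.5]
head 341 mean [ 508.9 -330. ] rect [ 508.8 -330.2] [53. 38.] 43.95 pca 58.46 len [36.3 48.2]
plate 1257 mean [ 507.7 -329.9] rect [ 510.4 -332.3] [110.8 109.8] 44.29 pca 157.46 len [106.7 108.1]
circle ((509.9125671386719, -332.4151611328125), 56.16927719116211) ((510.0639953613281, -332.466796875), (110.97740173339844, 111.34072875976562), 69.1567153930664)
block 789 mean [505.9 156.1] rect [506.2 156.3] [136.4  46.6] 3.11 pca -176.74 len [ 51.8 141.6]
slotdark 162 mean [509.3 159.1] rect [507.4 159.9] [111.7  10.2] 0.91 pca -177.09 len [  9.7 111.2]
base 4561 mean [496.7 307.3] rect [497.9 321.6] [138.4 273. ] 3.35 pca 96.09 len [146.1 256.7]
cam 532 mean [492.4 415.6] rect [492.9 413.6] [50.5 60.5] 2.34 pca 100.03 len [49.6 57.7]
[282.68185379 556.81681315 221.58500352] [[ 0.892 -0.453 -0.001]
 [-0.453 -0.892 -0.002]
 [ 0.     0.002 -1.   ]]
[ -14.55990186  489.11219245 1169.01171066
[... 1101 characters left out ...]
244 243 244 244 243 244 241 230 184 132  98 106 139 166 188 224 239 243
  244 238 194 116  64  42  24  17  15  19]
 [244 244 243 244 243 243 242 233 190 135  97 102 137 169 197 226 239 243
  244 239 199 124  71  45  24  17  16  17]
 [243 244 243 244 244 244 243 237 201 146 105 103 139 170 194 220 236 243
  244 239 204 132  75  45  26  16  15  17]
 [244 243 243 244 243 243 244 238 207 148 104 100 138 174 200 224 237 242
  244 240 212 143  81  50  28  17  15  19]
 [243 243 243 244 243 244 244 239 208 151 106 101 136 164 181 211 235 242
  244 240 212 144  82  49  31  19  16  18]
 [243 243 243 244 243 244 243 239 208 152 106  98 133 161 178 207 233 242
  244 242 226 165  93  51  29  18  16  20]]
```

Call:
arm_command(
  plan=[
    [0, 0, 0, 0, 0, -0.178, 100],
    [0, 0, 0, 0, 0, -0.178, 100],
    [0, 0, 0, 0, 0, -0.178, 60],
    [0.0163, 0.0516, 0, 0, 0, 0, 50],
    [0.0163, 0.0516, 0, 0, 0, 0, 50],
    [0.0163, 0.0516, 0, 0, 0, 0, 50],
    [0.0163, 0.0516, 0, 0, 0, 0, 50],
    [0.0163, 0.0516, 0, 0, 0, 0, 50],
    [0.0163, 0.0516, 0, 0, 0, 0, 50],
    [0.0163, 0.0516, 0, 0, 0, 0, 50],
  ],
)

```text
t: 1.35
position: [420.1, 202.3, 222.4]
orientation: [3.14, 0.101, -0.0]
contact_force: [1.6, 0.6, 0.1]
gripper_width: 0.504
grasp_force: 0.0
```

Call:
arm_command(
  plan=[
    [0.0163, 0.0516, 0, 0, 0, 0, 50],
    [0.0163, 0.0516, 0, 0, 0, 0, 50],
    [0.0163, 0.0516, 0, 0, 0, 0, 50],
    [0.0163, 0.0516, 0, 0, 0, 0, 50],
    [0.0163, 0.0516, 0, 0, 0, 0, 50],
    [0.0163, 0.0516, 0, 0, 0, 0, 50],
    [0.0162, 0.0516, 0, 0, 0, 0, 50],
    [0, 0, 0, 0, 0, 0, 50],
    [0, 0, 0, 0, 0, 0, 50],
  ],
)

```text
t: 2.48
position: [556.3, -149.0, 221.9]
orientation: [-3.14, -0.1, 0.002]
contact_force: [0.1, -0.5, 0.4]
gripper_width: 0.495
grasp_force: 0.0
```

```bash
cat >> h.py <<'E'
def wrist():
    s=manip.read_state(); im,d=get_image('wrist'); c=camera_info('wrist')
    T=np.eye(4);T[:3,:3]=R.from_rotvec(s['orientation']).as_matrix();T[:3,3]=s['position']
    return im,d,c,T@c['T_tool_cam']
def wray(c,M,uv,z):
    uv=np.atleast_2d(np.asarray(uv,float)); x=(uv[:,0]-c['cx'])/c['fx'];y=(uv[:,1]-c['cy'])/c['fy'];r=np.hypot(x,y)+1e-9
    d=np.c_[x/r*np.sin(r),y/r*np.sin(r),np.cos(r)]@M[:3,:3].T; C=M[:3,3]
    return (C+d*((z-C[2])/d[:,2])[:,None])[:,:2]
def pose():
    s=manip.read_state();Rt=R.from_rotvec(s['orientation']).as_matrix()
    print('t',round(s['t'],2),'pos',s['position'].round(1),'yaw_y',np.degrees(np.arctan2(Rt[1,1],Rt[0,1])).round(2),'z',Rt[:,2].round(3),'w',round(s['gripper_width'],3),'F',s['contact_force'].round(1),'grip',round(s['grasp_force'],1),'q',s['joint_positions'].round(2))
E
python3 - <<'E'
from h import *
pose(); im,d,c,M=wrist(); cv2.imwrite('pics/w1.png',im[...,::-1]); np.savez('w1.npz',im=im,d=d,M=M)
E
```

```text
t 2.48 pos [ 556.3 -149.   221.9] yaw_y -86.36 z [-0.002  0.    -1.   ] w 0.495 F [ 0.1 -0.5  0.4] grip 0.0 q [ 0.02  0.3  -0.12 -0.   -1.15  1.62]
```

View pics/w1.png

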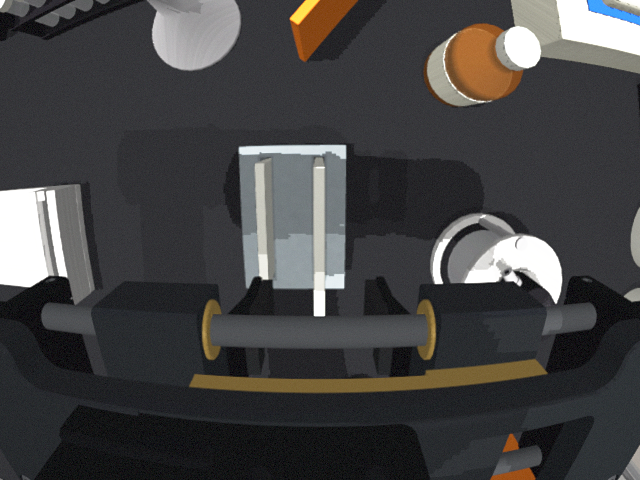

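The wrist view shows the tall panel strip at u≈319, centred between the fingers (u≈255 and 375). Its far end is at about v=158.

Run:
```python
from h import *
D=np.load('w1.npz');c=camera_info('wrist');M=D['M'];im=D['im'].max(2)
for v in(170,200,230,260,300): print(v,im[v,305:335])
print(im[150:175,319])
P=wray(c,M,[[319,158],[319.3,200],[319,310]],136);print(P.round(1))
# slot block (left) : view
```

```text
170 [128 127 129 124 124 125 114 115 157 195 203 203 201 202 201 203 202 203
 200 161 121 117 128 125 130 134 128 130 129 126]
200 [126 125 126 126 122 129 117 112 154 195 203 205 201 199 203 203 206 205
 201 165 123 118 126 129 128 126 127 127 124 127]
230 [128 129 126 128 125 124 117 114 155 193 203 200 202 201 204 202 201 204
 197 168 119 114 125 126 125 124 125 126 123 131]
260 [161 162 165 163 160 163 150 143 150 179 203 201 200 198 198 202 200 202
 195 168 137 142 156 161 163 162 165 163 163 161]
300 [ 36  36  40  39  35  40  37  39 125 255 255 255 255 255 255 255 255 255
 255 254 102  35  35  43  46  40  37  33  37  46]
[231 233 231 234 195 121  96 118 148 148 150 146 145 146 145 145 184 255
 227 203 201 204 201 203 199]
[[ 617.8 -145.3]
 [ 589.4 -147.3]
 [ 507.7 -152.4]]
```

Panel position confirmed to about 1 mm, so I'll descend and grip.

Call:
arm_command(
  plan=[
    [0, 0, 0.04, 0, 0, 0, 50],
    [0, 0, 0.04, 0, 0, 0, 50],
    [0, 0, 0.03, 0, 0, 0, 50],
    [0, 0, 0.019, 0, 0, 0, 50],
    [0, 0, 0, 0, 0, 0, 50],
    [0, 0, 0, 0, 0, 0, 0],
    [0, 0, 0, 0, 0, 0, 0],
    [0, 0, 0, 0, 0, 0, 0],
    [0, 0, 0, 0, 0, 0, 0],
  ],
)

```text
t: 3.65
position: [557.0, -149.0, 94.0]
orientation: [3.14, 0.101, 0.001]
contact_force: [0.4, -0.6, 0.2]
gripper_width: 0.129
grasp_force: 0.0
```

```bash
python3 -c "
from h import *
pose()"
```

```text
t 3.65 pos [ 557. -149.   94.] yaw_y -86.33 z [ 0.001  0.    -1.   ] w 0.129 F [ 0.4 -0.6  0.2] grip 0.0 q [ 0.02  0.43 -0.28  0.   -0.86  1.62]
```

Call:
arm_command(
  plan=[
    [0, 0, 0, 0, 0, 0, 0],
    [0, 0, 0, 0, 0, 0, 0],
    [0, 0, -0.006, 0, 0, 0, 0],
    [0, 0, -0.01, 0, 0, 0, 0],
    [0, 0, -0.012, 0, 0, 0, 0],
    [0, 0, -0.02, 0, 0, 0, 0],
    [0, 0, -0.025, 0, 0, 0, 0],
    [0, 0, -0.025, 0, 0, 0, 0],
    [0, 0, -0.025, 0, 0, 0, 0],
    [0, 0, -0.017, 0, 0, 0, 0],
  ],
)

```text
t: 4.9
position: [557.2, -149.0, 235.9]
orientation: [3.14, 0.101, 0.004]
contact_force: [0.1, -0.1, -1.2]
gripper_width: 0.089
grasp_force: 30.0
```

Run:
```python
from h import *
pose(); im,W=cloud('side'); im2,_=cloud('top')
cv2.imwrite('pics/s2.png',np.hstack([cv2.resize(im[120:320,200:460],(416,320)),cv2.resize(im2[140:300,230:422],(384,320))])[...,::-1])
```

```text
t 4.9 pos [ 557.2 -149.   235.9] yaw_y -86.31 z [ 0.003 -0.    -1.   ] w 0.089 F [ 0.1 -0.1 -1.2] grip 30.0 q [ 0.02  0.29 -0.09  0.   -1.18  1.62]
```

View pics/s2.png

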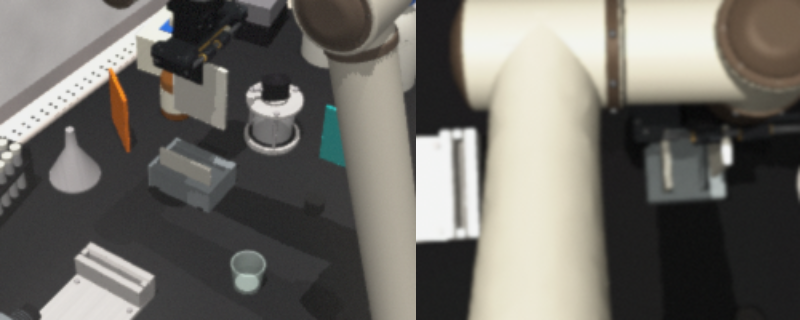

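The panel is held square and clear of the rack, and the short panel stayed in place. Next I'll carry it over the rig slot.

Call:
arm_command(
  plan=[
    [-0.0044, -0.04, 0, 0, 0, 0, 0],
    [-0.0044, -0.045, 0, 0, 0, 0, 0],
    [-0.0044, -0.045, 0, 0, 0, 0, 0],
    [-0.0044, -0.045, 0, 0, 0, 0, 0],
    [-0.0045, -0.045, 0, 0, 0, 0, 0],
    [-0.0045, -0.045, 0, 0, 0, 0, 0],
    [-0.0045, -0.043, 0.01, 0, 0, 0, 0],
    [0, 0, 0.03, 0, 0, 0, 0],
    [0, 0, 0.03, 0, 0, 0, 0],
    [0, 0, 0, 0, 0, 0, 0],
  ],
)

```text
t: 6.25
position: [504.0, 155.4, 160.9]
orientation: [3.137, 0.101, -0.01]
contact_force: [0.2, 0.1, -0.5]
gripper_width: 0.095
grasp_force: 30.0
```

Run:
```python
from h import *
pose(); im,d,c,M=wrist(); cv2.imwrite('pics/w2.png',im[:400,:,::-1]); np.savez('w2.npz',im=im,d=d,M=M)
```

```text
t 6.25 pos [504.  155.4 160.9] yaw_y -86.33 z [-0.006 -0.003 -1.   ] w 0.095 F [ 0.2  0.1 -0.5] grip 30.0 q [ 0.61  0.28 -0.32 -0.   -0.98  1.03]
```

View pics/w2.png

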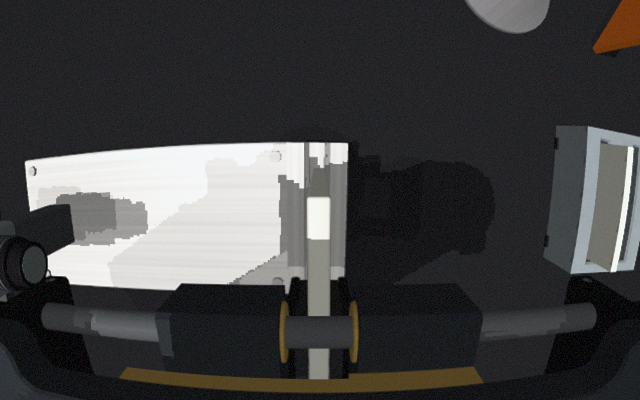

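The panel (u 307–330) sits over the slot block (u about 286–348), with the flared mouth around u≈318. I'll measure this precisely.

Run:
```python
from h import *
D=np.load('w2.npz');c=camera_info('wrist');M=D['M'];im=D['im'];d=D['d']; print(M[:3,3].round(1))
for v in(150,165,180): print(v,im[v,276:356:2].max(1).tolist(),d[v,276:356:4].round(0).tolist())
# slot end & block far edge
print(im[135:200,318].max(1).tolist())
for uv in([286,165],[348.5,165],[318,143],[307,165],[330,165]): print(uv,wray(c,M,uv,53).round(1))
pose()
```

```text
[578.8 160.9 322.9]
150 [227, 215, 234, 232, 233, 238, 243, 241, 242, 245, 244, 242, 240, 246, 133, 128, 126, 234, 239, 241, 246, 244, 239, 238, 206, 162, 164, 206, 238, 235, 238, 243, 239, 235, 233, 236, 70, 20, 17, 22] [301.0, 302.0, 301.0, 262.0, 262.0, 263.0, 261.0, 262.0, 267.0, 262.0, 262.0, 261.0, 270.0, 265.0, 262.0, 262.0, 262.0, 263.0, 313.0, 313.0]
165 [238, 239, 239, 238, 238, 238, 242, 239, 241, 244, 245, 240, 240, 244, 135, 126, 118, 114, 123, 126, 129, 140, 231, 239, 133, 105, 98, 111, 124, 122, 125, 127, 122, 122, 121, 125, 31, 21, 20, 29] [303.0, 305.0, 305.0, 264.0, 264.0, 264.0, 265.0, 266.0, 271.0, 300.0, 300.0, 300.0, 271.0, 267.0, 265.0, 265.0, 265.0, 265.0, 317.0, 317.0]
180 [237, 141, 128, 129, 123, 129, 137, 132, 134, 242, 244, 238, 238, 242, 132, 125, 119, 108, 108, 99, 105, 100, 107, 104, 104, 99, 98, 114, 124, 118, 128, 132, 128, 120, 122, 127, 25, 26, 16, 21] [309.0, 0.0, 308.0, 267.0, 268.0, 268.0, 266.0, 268.0, 273.0, 170.0, 169.0, 169.0, 170.0, 270.0, 266.0, 268.0, 267.0, 269.0, 322.0, 320.0]
[40, 35, 37, 31, 31, 17, 35, 143, 241, 246, 245, 244, 244, 244, 244, 244, 244, 243, 243, 245, 246, 245, 243, 246, 245, 244, 244, 245, 243, 239, 140, 124, 117, 103, 102, 98, 100, 99, 100, 102, 103, 106, 104, 99, 104, 100, 101, 104, 100, 105, 104, 105, 101, 100, 104, 105, 106, 103, 103, 101, 101, 129, 194, 229, 245]
[286, 165] [[557.3 182.1]]
[348.5, 165] [[560.2 136.9]]
[318, 143] [[574.7 160. ]]
[307, 165] [[558.2 166.9]]
[330, 165] [[559.3 150.3]]
t 6.3 pos [505.6 156.  162.9] yaw_y -86.31 z [-0.002 -0.002 -1.   ] w 0.089 F [ 0.1  0.5 -0.6] grip 30.0 q [ 0.61  0.28 -0.31  0.   -0.98  1.03]
```

Call:
arm_command(
  plan=[
    [0.001, -0.0004, 0, 0, 0, 0, 0],
    [0, 0, 0.01, 0, 0, 0, 0],
    [0, 0, 0.01, 0, 0, 0, 0],
    [0, 0, 0.01, 0, 0, 0, 0],
    [0, 0, 0.008, 0, 0, 0, 0],
    [0, 0, 0.005, 0, 0, 0, 0],
    [0, 0, 0, 0, 0, 0, 0],
  ],
)

```text
t: 7.18
position: [506.9, 156.7, 120.1]
orientation: [3.139, 0.101, -0.001]
contact_force: [0.7, 0.4, -0.6]
gripper_width: 0.086
grasp_force: 30.0
```

```bash
python3 -c "
from h import *
pose()"
```

```text
t 7.17 pos [506.9 156.7 120.1] yaw_y -86.32 z [-0.001 -0.001 -1.   ] w 0.086 F [ 0.7  0.4 -0.6] grip 30.0 q [ 0.61  0.33 -0.36  0.   -0.88  1.03]
```

No contact forces, so it is inside the slot. I'll lower the rest gently.

Call:
arm_command(
  plan=[
    [0, 0, 0.005, 0, 0, 0, 0],
    [0, 0, 0.004, 0, 0, 0, 0],
    [0, 0, 0.002, 0, 0, 0, 0],
    [0, 0, 0.001, 0, 0, 0, 0],
    [0, 0, 0.001, 0, 0, 0, 0],
    [0, 0, 0, 0, 0, 0, 0],
  ],
)

```text
t: 7.92
position: [507.1, 156.8, 107.6]
orientation: [-3.14, -0.101, -0.0]
contact_force: [0.4, 0.8, -1.7]
gripper_width: 0.09
grasp_force: 30.0
```

Call:
arm_command(
  plan=[
    [0, 0, 0.001, 0, 0, 0, 0],
    [0, 0, 0.001, 0, 0, 0, 0],
    [0, 0, 0, 0, 0, 0, 0],
  ],
)

```text
t: 8.3
position: [507.1, 156.9, 105.9]
orientation: [-3.14, -0.101, -0.0]
contact_force: [-0.8, -0.7, 0.8]
gripper_width: 0.091
grasp_force: 30.0
```

Call:
arm_command(
  plan=[
    [0, 0, 0.001, 0, 0, 0, 0],
    [0, 0, 0.001, 0, 0, 0, 0],
    [0, 0, 0, 0, 0, 0, 0],
  ],
)

```text
t: 8.68
position: [507.2, 156.9, 105.8]
orientation: [3.14, 0.102, 0.001]
contact_force: [-5.2, -0.8, 12.6]
gripper_width: 0.092
grasp_force: 30.0
```

The force rose to 12.6 N at TCP z=105.8, exactly the predicted floor height, so the panel is home. I'll release and rise.

Call:
arm_command(
  plan=[
    [0, 0, -0.001, 0, 0, 0, 0],
    [0, 0, 0, 0, 0, 0, 30],
    [0, 0, 0, 0, 0, 0, 45],
    [0, 0, 0, 0, 0, 0, 45],
    [0, 0, -0.02, 0, 0, 0, 45],
    [0, 0, -0.04, 0, 0, 0, 45],
    [0, 0, -0.05, 0, 0, 0, 45],
    [0, 0, -0.04, 0, 0, 0, 60],
    [0, 0, 0, 0, 0, 0, 80],
  ],
)

```text
t: 9.8
position: [508.9, 157.7, 258.2]
orientation: [-3.136, -0.101, -0.012]
contact_force: [-1.2, -1.0, -0.5]
gripper_width: 0.598
grasp_force: 0.0
```

Run:
```python
from h import *
pose(); im,d,c,M=wrist(); np.savez('w3.npz',im=im,d=d,M=M); cv2.imwrite('pics/w3.png',im[:400,:,::-1])
```

```text
t 9.8 pos [508.9 157.7 258.2] yaw_y -86.3 z [ 0.007  0.004 -1.   ] w 0.598 F [-1.2 -1.  -0.5] grip 0.0 q [ 0.61  0.2  -0.17  0.   -1.2   1.03]
```

View pics/w3.png

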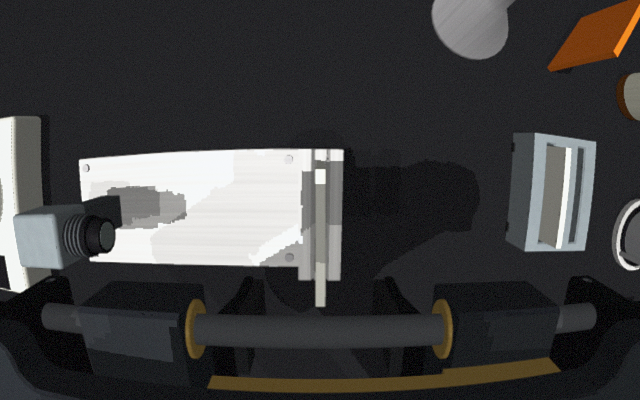

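The panel is home in the slot. The lens barrel front is near (106,237) and base-plate screws show at (86,168), (289,158) and (289,257). Next I'll go to the column and get the rig's angle from this picture.

Call:
arm_command(
  plan=[
    [-0.007, 0.0584, 0, 0, 0, 0, 80],
    [-0.007, 0.0584, 0, 0, 0, 0, 80],
    [-0.007, 0.0584, 0, 0, 0, 0, 80],
    [-0.007, 0.0584, 0, 0, 0, 0, 80],
    [-0.007, 0.0584, 0, 0, 0, 0, 80],
    [-0.007, 0.0584, 0, 0, 0, 0, 80],
    [-0.007, 0.0584, 0, 0, 0, 0, 80],
    [-0.007, 0.0584, 0, 0, 0, 0, 80],
    [-0.007, 0.0584, 0, 0, 0, 0, 80],
  ],
)

```text
t: 10.98
position: [476.9, -373.2, 252.3]
orientation: [-3.138, -0.101, 0.005]
contact_force: [0.7, -0.3, -0.3]
gripper_width: 0.801
grasp_force: 0.0
```

Call:
arm_command(
  plan=[
    [0, 0, 0, 0, 0, -0.16, 80],
    [0, 0, 0, 0, 0, -0.16, 80],
    [0, 0, 0, 0, 0, -0.16, 80],
    [0, 0, 0, 0, 0, -0.16, 80],
    [0, 0, 0, 0, 0, -0.16, 80],
    [0, 0, 0, 0, 0, 0, 80],
    [0, 0, 0, 0, 0, 0, 80],
  ],
)

```text
t: 11.85
position: [477.6, -371.5, 253.4]
orientation: [-2.853, -1.312, 0.002]
contact_force: [0.2, 0.1, 0.8]
gripper_width: 0.801
grasp_force: 0.0
```

Run:
```python
from h import *
pose(); im,d,c,M=wrist(); np.savez('w4.npz',im=im,d=d,M=M); cv2.imwrite('pics/w4.png',im[:400,:,::-1])
D=np.load('w3.npz');M=D['M']; S=wray(c,M,[[86,168],[289,158],[289,257]],12); print(S.round(1)); dd=S[1]-S[0]; print('rig yaw',np.degrees(np.arctan2(dd[0],-dd[1])))
dd=S[1]-S[2];print(np.degrees(np.arctan2(dd[1],dd[0])))
v=D['im'].max(2)
# plate top edge line
us=np.arange(100,280,5); E=[[u,140+np.argmax(v[140:180,u]>130)] for u in us]; P=wray(c,M,E,12); k=np.polyfit(P[:,1],P[:,0],1); print('plate edge',-np.degrees(np.arctan(k[0])),'x at y=251',np.polyval(k,251), (P[:,0]-np.polyval(k,P[:,1])).std())
# lens front: depth
W=D['d'][215:260,80:125]; print(W[::6,::4].round(0)); print(wray(c,M,[[106,237],[115,237]],135).round(1))
```

```text
t 11.85 pos [ 477.6 -371.5  253.4] yaw_y -40.62 z [-0.002  0.001 -1.   ] w 0.801 F [0.2 0.1 0.8] grip 0.0 q [-0.39  0.33  0.01 -0.   -1.25  2.83]
[[546.3 455.1]
 [562.3 194.3]
 [448.9 188.8]]
rig yaw 3.505705034877699
2.8065272802020322
plate edge 3.1356503513583913 x at y=251 569.4485238568321 0.3440433696051378
[[287. 286. 290. 294. 356. 365. 372. 383. 392. 400. 412. 415.]
 [280. 281. 284. 285.   0. 287. 289. 297. 392. 402. 412. 417.]
 [276. 277. 282. 283. 281. 284. 291. 296. 306. 405. 420. 420.]
 [276. 277. 280. 280. 280. 283. 290. 298. 304. 423. 422. 421.]
 [277. 278. 280. 279. 281. 284. 290. 297. 305. 424. 425. 425.]
 [278. 278. 282. 283. 281. 283. 290. 298. 304. 427. 426. 426.]
 [281. 283. 284. 288. 288. 287. 291. 296. 428. 427. 427. 428.]
 [308. 290. 293. 299. 430. 430. 430.   0. 430. 430. 430. 429.]]
[[494.9 348.2]
 [495.5 338.3]]
```

View pics/w4.png

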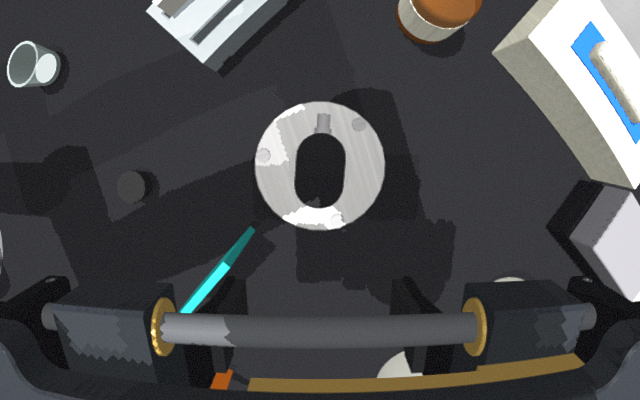

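The plunger head is at u 295–345, v 133–208, and the nipple points up in the image at (322,123), nearly along tool x.

Run:
```python
from h import *
D=np.load('w4.npz');c=camera_info('wrist');M=D['M'];im=D['im'];d=D['d'];v=im.max(2)
m=np.zeros_like(v);m[125:215,280:360]=v[125:215,280:360]<75
n,l,s,_=cv2.connectedComponentsWithStats(m);m=l==1+np.argmax(s[1:,4])
vv,uu=np.nonzero(m);P=wray(c,M,np.c_[uu,vv],146).astype(np.float32)
w,V=np.linalg.eigh(np.cov(P.T));a=np.degrees(np.arctan2(V[1,1],V[0,1]));r=cv2.minAreaRect(P)
print('head',P.mean(0),r,a,np.sqrt(12*w))
print(v[123,305:340].tolist());print(v[105:140,323].tolist())
tip=wray(c,M,[[323,115],[322.5,125]],130);print('nip',tip); hc=P.mean(0);dd=tip[0]-hc;print('nipdir',np.degrees(np.arctan2(dd[1],dd[0])))
h=cv2.findContours(((v>100)[:,:]*1).astype(np.uint8)[95:235,245:395].copy(),0,1)[0];h=max(h,key=len)[:,0]+[245,95]
print('plate',cv2.minEnclosingCircle(wray(c,M,h,100).astype(np.float32)))
```

```text
head [ 511.70425 -332.77908] ((511.7196044921875, -332.7945251464844), (54.34756851196289, 34.890445709228516), 45.35883331298828) 45.171282961256914 [32.31962047 48.94731635]
[198, 198, 203, 202, 199, 196, 198, 194, 199, 203, 201, 191, 132, 137, 151, 154, 157, 159, 161, 158, 157, 154, 150, 141, 154, 184, 197, 193, 189, 191, 191, 187, 193, 191, 195]
[199, 202, 198, 198, 198, 199, 199, 198, 168, 158, 163, 162, 162, 167, 165, 167, 163, 164, 161, 163, 163, 160, 163, 161, 161, 164, 163, 154, 69, 38, 37, 36, 30, 38, 39]
nip [[ 540.5194512  -303.20251516]
 [ 535.21813128 -308.8177926 ]]
nipdir 45.747038136432465
plate ((511.217041015625, -333.2540283203125), 56.339691162109375)
```

Call:
arm_command(
  plan=[
    [0, 0, 0, 0, 0, 0.07, 80],
    [0.025, -0.0015, 0.02, 0, 0, 0, 80],
    [0.0264, -0.0015, 0.03, 0, 0, 0, 80],
    [0, 0, 0.03, 0, 0, 0, 80],
    [0, 0, 0.03, 0, 0, 0, 80],
    [0, 0, 0.02, 0, 0, 0, 80],
    [0, 0, 0.011, 0, 0, 0, 80],
    [0, 0, 0, 0, 0, 0, 80],
    [0, 0, 0, 0, 0, 0, 80],
  ],
)

```text
t: 13.02
position: [512.4, -333.3, 114.5]
orientation: [2.896, 1.214, 0.002]
contact_force: [-0.0, 0.3, 0.6]
gripper_width: 0.799
grasp_force: 0.0
```

```bash
python3 -c "
from h import *
pose()"
```

```text
t 13.03 pos [ 512.4 -333.3  114.5] yaw_y -44.5 z [ 0.002 -0.001 -1.   ] w 0.799 F [-0.   0.3  0.6] grip 0.0 q [-0.31  0.45 -0.17  0.   -0.94  2.68]
```

Call:
arm_command(
  plan=[
    [-0.0005, 0, 0.003, 0, 0, 0, 80],
    [0, 0, 0, 0, 0, 0, 30],
    [0, 0, 0, 0, 0, 0, 0],
    [0, 0, 0, 0, 0, 0, 0],
    [0, 0, 0, 0, 0, 0, 0],
    [0, 0, 0, 0, 0, 0, 0],
    [0, 0, 0, 0, 0, 0, 0],
    [0, 0, 0, 0, 0, 0, 0],
  ],
)

```text
t: 14.02
position: [511.5, -333.3, 110.6]
orientation: [2.897, 1.215, 0.0]
contact_force: [1.2, -0.2, 0.0]
gripper_width: 0.411
grasp_force: 30.0
```

```bash
python3 -c "
from h import *
pose()"
```

```text
t 14.03 pos [ 511.5 -333.3  110.6] yaw_y -44.5 z [ 0. -0. -1.] w 0.411 F [ 1.2 -0.2  0. ] grip 30.0 q [-0.31  0.46 -0.18 -0.   -0.94  2.68]
```

Call:
arm_command(
  plan=[
    [0, 0, -0.004, 0, 0, 0, 0],
    [0, 0, -0.01, 0, 0, 0, 0],
    [0, 0, -0.015, 0, 0, 0, 0],
    [0, 0, -0.02, 0, 0, 0, 0],
    [0, 0, -0.02, 0, 0, 0, 0],
    [0, 0, -0.02, 0, 0, 0, 0],
    [0, 0, -0.02, 0, 0, 0, 0],
    [0, 0, -0.018, 0, 0, 0, 0],
    [0, 0, -0.01, 0, 0, 0, 0],
    [0, 0, 0, 0, 0, 0, 0],
  ],
)

```text
t: 15.28
position: [511.7, -333.4, 248.7]
orientation: [2.896, 1.214, 0.003]
contact_force: [-0.6, 0.6, -2.5]
gripper_width: 0.409
grasp_force: 30.0
```

```bash
python3 -c "
from h import *
pose()"
```

```text
t 15.28 pos [ 511.7 -333.4  248.7] yaw_y -44.49 z [ 0.002 -0.001 -1.   ] w 0.409 F [-0.6  0.6 -2.5] grip 30.0 q [-0.31  0.34  0.01 -0.   -1.24  2.68]
```

Call:
arm_command(
  plan=[
    [0.0171, -0.0174, 0, 0, 0, 0, 0],
    [0.0342, -0.0348, 0, 0, 0, 0, 0],
    [0.0342, -0.0348, 0, 0, 0, 0, 0],
    [0.0342, -0.0348, 0, 0, 0, 0, 0],
    [0.0342, -0.0348, 0, 0, 0, 0, 0],
    [0.0342, -0.0348, 0, 0, 0, 0, 0],
    [0.0342, -0.0348, 0, 0, 0, 0, 0],
    [0.0342, -0.0348, 0, 0, 0, 0, 0],
    [0.0342, -0.0348, 0, 0, 0, 0, 0],
    [0.0342, -0.0348, 0, 0, 0, 0, 0],
  ],
)

```text
t: 16.52
position: [502.6, 131.6, 246.9]
orientation: [-2.897, -1.215, 0.002]
contact_force: [0.9, -0.5, -1.8]
gripper_width: 0.417
grasp_force: 30.0
```

Call:
arm_command(
  plan=[
    [0.0342, -0.0348, 0, 0, 0, 0, 0],
    [0.0342, -0.0348, 0, 0, 0, 0, 0],
    [0.0171, -0.0174, 0, 0, 0, 0, 0],
    [0, 0, 0, 0, 0, -0.1665, 0],
    [0, 0, 0, 0, 0, -0.1665, 0],
    [0, 0, 0, 0, 0, -0.1665, 0],
    [0, 0, 0, 0, 0, -0.1665, 0],
    [0, 0, 0, 0, 0, -0.1665, 0],
    [0, 0, 0, 0, 0, 0, 0],
    [0, 0, 0, 0, 0, 0, 0],
  ],
)

```text
t: 17.77
position: [501.1, 251.7, 247.3]
orientation: [-2.162, -2.28, 0.001]
contact_force: [-0.4, 0.0, -1.6]
gripper_width: 0.412
grasp_force: 30.0
```

```bash
python3 -c "
from h import *
pose()"
```

```text
t 17.77 pos [501.1 251.7 247.3] yaw_y 3.04 z [-0.001 -0.    -1.   ] w 0.412 F [-0.4  0.  -1.6] grip 30.0 q [ 0.75  0.26 -0.11 -0.   -1.2   2.44]
```

Call:
arm_command(
  plan=[
    [0, 0, 0.01, 0, 0, 0, 0],
    [0, 0, 0.02, 0, 0, 0, 0],
    [0, 0, 0.02, 0, 0, 0, 0],
    [0, 0, 0.02, 0, 0, 0, 0],
    [0, 0, 0.02, 0, 0, 0, 0],
    [0, 0, 0.02, 0, 0, 0, 0],
    [0, 0, 0.012, 0, 0, 0, 0],
    [0, 0, 0.005, 0, 0, 0, 0],
    [0, 0, 0, 0, 0, 0, 0],
    [0, 0, 0, 0, 0, 0, 0],
  ],
)

```text
t: 19.02
position: [501.6, 252.5, 121.3]
orientation: [2.158, 2.282, 0.002]
contact_force: [0.7, 0.9, -2.0]
gripper_width: 0.412
grasp_force: 30.0
```

Run:
```python
from h import *
pose(); im,d,c,M=wrist(); np.savez('w5.npz',im=im,d=d,M=M); im2,W=cloud('side'); np.savez('s5.npz',im=im2,W=W)
cv2.imwrite('pics/w5.png',np.hstack([cv2.resize(im[:330],(480,330)),cv2.resize(im2[200:365,180:340],(320,330))])[...,::-1])
```

```text
t 19.02 pos [501.6 252.5 121.3] yaw_y 3.2 z [ 0.001  0.001 -1.   ] w 0.412 F [ 0.7  0.9 -2. ] grip 30.0 q [ 0.75  0.37 -0.29  0.   -0.91  2.44]
```

View pics/w5.png

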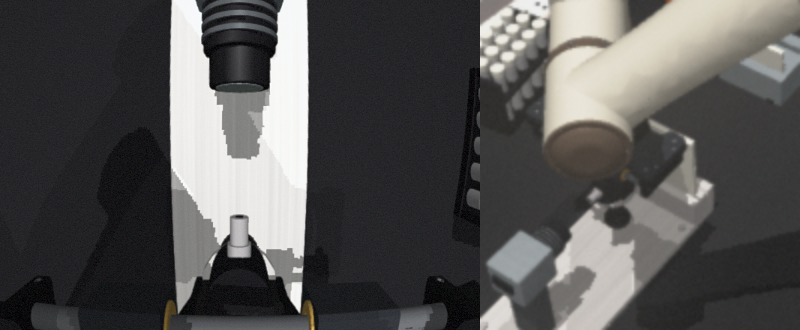

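The wrist view shows the nipple (239,225 in the crop) lined up with the lens barrel centre (240,70 in the crop). I'll check the heights and offsets numerically.

Run:
```python
from h import *
D=np.load('w5.npz');c=camera_info('wrist');M=D['M'];d=D['d'];im=D['im'].max(2)
v,u=np.mgrid[:480,:640];x=(u-c['cx'])/c['fx'];y=(v-c['cy'])/c['fy'];r=np.hypot(x,y)+1e-9
C=np.stack([x/r*np.tan(r)*d,y/r*np.tan(r)*d,d],-1);W=C@M[:3,:3].T+M[:3,3]
for n,b in(('nip thin',(217,230,312,326)),('nip thick',(238,246,312,326)),('lens',(60,85,282,358))):
    B=W[b[0]:b[1],b[2]:b[3]].reshape(-1,3);B=B[(d[b[0]:b[1],b[2]:b[3]].ravel()>0)]
    k=B[:,2]>110;B=B[k]; print(n,np.median(B,0).round(1),B.min(0).round(1),B.max(0).round(1))
print(im[225,300:340].tolist());print(im[75,270:370:2].tolist());print(im[205:225,318].tolist())
a=wray(c,M,[[318,216]],140);print('tip',a)
```

```text
nip thin [499.7 293.8 141.6] [497.  291.  138.1] [502.4 296.1 143.4]
nip thick [500.1 286.4 141.9] [497.4 284.3 140.3] [502.7 288.  143.1]
lens [496.8 351.1 149. ] [482.3 346.3 139.9] [511.1 358.3 153. ]
[234, 236, 235, 233, 235, 228, 187, 121, 135, 146, 163, 174, 180, 186, 190, 191, 192, 188, 194, 195, 193, 189, 186, 188, 181, 177, 172, 159, 153, 135, 130, 208, 235, 235, 234, 235, 236, 233, 232, 234]
[236, 239, 237, 237, 189, 26, 24, 28, 23, 32, 32, 26, 31, 25, 26, 30, 42, 48, 51, 55, 54, 63, 65, 65, 74, 74, 72, 64, 60, 52, 52, 42, 41, 36, 23, 40, 27, 33, 24, 20, 31, 27, 22, 21, 19, 205, 249, 247, 247, 249]
[230, 232, 230, 227, 229, 230, 228, 232, 234, 156, 73, 28, 53, 103, 159, 190, 195, 192, 195, 194]
tip [[499.31105528 296.19409706]]
```

Call:
arm_command(
  plan=[
    [0, 0, 0.0015, 0, 0, 0, 0],
    [0, 0, 0, 0, 0, 0, 0],
    [0, 0, 0, 0, 0, 0, 0],
    [0, 0, 0, 0, 0, 0, 0],
    [0, 0, 0, 0, 0, 0, 0],
    [0, 0, 0, 0, 0, 0, 0],
  ],
)

```text
t: 19.88
position: [501.2, 252.1, 119.1]
orientation: [2.158, 2.283, 0.0]
contact_force: [-0.4, -0.1, -0.7]
gripper_width: 0.412
grasp_force: 30.0
```

```bash
python3 -c "
from h import *
pose(); print(manip.read_state()['joint_velocities'].round(3)); print(manip.close_job())"
```

```text
t 19.88 pos [501.2 252.1 119.1] yaw_y 3.21 z [ 0. -0. -1.] w 0.412 F [-0.4 -0.1 -0.7] grip 30.0 q [ 0.75  0.37 -0.29  0.   -0.9   2.44]
[ 0.001  0.001 -0.001  0.002  0.001  0.   ]
the job is handed in; nothing more can be done
None
```

The tall panel stands home in the rig slot, let go, and the plunger is held still about 94 mm before the lens with its nipple on the lens axis; I handed the job in at 19.9 s, and no verdict came back.

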